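Lay the hand-rest bar across the saddles

ROBOT

A 6-joint arm with a two-finger parallel gripper is mounted at the origin on the work surface. World frame = base frame: x ahead of the robot, y to its left, z up, the work surface at z = 0. Lengths are in mm, angles in rad, forces in N, time in s.
With the tool pointing down it reaches from about 350 to 775 mm from the base axis. Payload 7.3 kg.
Tool frame: the origin (TCP) lies at the very end of the fingers, on their centre line; the grasp point (between the pads) lies bot.grip_point_offset behind it (bot.grip_point_offset is the distance from the TCP to the grasp point, in mm); z points along the fingers, y is the line along which they close (so a half turn about z gives the same grasp; the last joint's range is limited). The gripper opens to 92 mm and grips with 3 to 60 N. Pads are 19 mm wide; open, the fingers measure 130 mm over their backs; the gripper's body (75 mm by 190 mm) begins 47 mm behind the grasp point.
Start: joints at [1.166, 0.342, 1.524, -0, 1.275, -0.146], TCP at [134.343, 507.54, 226.741] pointing down, gripper open.
Joint ranges: [-2.53, 2.53], [-0.77, 2.02], [0.04, 2.7], [-1, 4.14], [0.28, 2.66], [-3.11, 3.11]. Speed limits (rad/s): [2.57, 2.57, 3.14, 3.14, 3.14, 3.14].

INTERFACE

Orientations are given as [roll, pitch, yaw] about the fixed x, y, z axes, in that order (R = Rz(yaw) Ry(pitch) Rx(roll)).
In Python, from plant import bot gives the robot as it stands. The module is installed in compiled form; this text tells all that it offers.
- The arm moves only by the tool carry_out, never from a script. Its argument "plan" is a list of rows, each an object of numbers: "tx", "ty", "tz": the shift along the world's x, y, z in mm; "rx", "ry", "rz": the turn, a rotation vector about the world's x, y, z in rad. A call has 1 to 12 rows; each row shifts and turns the commanded pose from where the row before left it; what a row does not reach is not made up. A row lasts 1/10 s, in which the tool goes at most 50 mm and 8.59 degrees, less where a joint would pass 70% of its speed; a pose out of reach is approached as far as the arm can. A call with a gripper value outside its range is refused whole. "gripper" is the closure, from 0 (fully open) to 1 (shut), set as the call begins (left out, the last holds). The fingers move at their own pace and stop on an object; the grip force is fixed at half the most. Time passes only in rows, so rows that do not move let the fingers close. It gives the time, the measured TCP pose, the force, the opening and the grip force at its end, in the units of the state.
- bot.get_obs(): the state, without advancing time (a new reading comes with each control period).
- bot.capture(name): name is "scene" or "top"; returns the picture (420x560x3 uint8, red, green, blue); there is no depth.
- bot.camera_model(name): a dict with "camera_matrix" (3x3 intrinsics, pixels), "R" (3x3) and "t" (3): a world point X has camera coordinates R X + t. Camera axes: x right, y down, z forward; pixel columns grow to the right and rows downward; lengths in mm; the calibration is good to about 2 mm. A picture is of the moment at which its call begins. camera_model takes no time and is no camera call.
- bot.close_job(): hands the job in; it is judged then, once.
The state is a dict: "time": time; "joint_positions": joint angles; "dq": joint speeds; "tau": joint torques, N m; "tool_pos": TCP position; "tcp_rot": TCP orientation; "contact_force": force on the tool from outside, world axes, zero at the start; "moment": the same for the moment, N m; "grip_width": finger opening in mm; "finger_force": force on a finger pad.
Only numpy, scipy, OpenCV 4.12 (cv2) and the standard library are available. Lean on these libraries where they do the work, as an engineer would, in place of code of your own. Each camera call takes 0.05 s, during which the arm holds its last target. There are 200 camera calls.

TASK

At the jeweller's bench, lay the long dark wooden hand-rest bar across the two blue posts of the work stand so that it bridges the pitch bowl: flat in both saddles, its ends sticking out about evenly on both sides. Set it down rather than dropping it, let go, and leave the short offcut and the hammer where they lie.

Things in the scene. Friction and masses are not known exactly. Their poses are not given: they have to be found in the camera images.
- bar_center (a point): Centre (half-way up) of the loose hand-rest bar: one straight dark-brown wooden bar 260 mm long, 30 mm wide and 22 mm high, about 0.12 kg, lying flat on the bench at the start. Its y axis runs along its length, x across its width, z up; both ends are alike.
- bridge_mid (a point): Fixed stand: point midway between its saddle floors, 85 mm above the bench. y runs from saddle to saddle, z up; both sides alike. Dark base 120 x 240 mm (x, y); two blue posts centred at y = +-90 mm, 30 mm along y, 76 mm along x. Each saddle: flat floor between two lips 60 mm apart, 8 thick, 12 high, on its x sides; open along y. Between them a steel bowl, 100 mm wide, tops out 25 mm below the floors.
- offcut_center (a point): Centre (half-way up) of a loose offcut of the same dark wood and section, only 130 mm long, 30 mm wide, 22 mm high: too short to span the posts. Not to be used. Its y axis runs along its length.
- hammer_grip (a point): Point on the handle of a loose small hammer, 230 mm long, lying on the bench; its x axis runs along the handle towards the head. Not to be used.

How it is judged:
By the outcome, as a careful person would: the job done as asked, in the order asked, and still so for the second after the job is handed in, with the robot touching nothing.
It also fails if it takes over 40 s, if anything falls off the work surface, if the arm or the gripper's body presses on something with over 40 N, if the wrist force passes 120 N, or if a joint passes its speed limit or range.

## Working session

There is one attempt and no reset: what is moved stays moved. The work goes in short steps, Python scripts to look and compute and a tool call to move; the robot and the scene stay as the last step left them, time stands still between calls to the robot, and variables do not carry over. Pictures are saved under pics/ and viewed, at most 10 in all, crops included, and the job is handed in when it is done.

Besides the shell and the picture viewer there is one more tool, called after "Emit:" as name(argument=value, ...) on one line, values as JSON. carry_out: Moves the arm, as the interface text tells. Its arguments: {"type":"object","properties":{"plan":{"type":"array"},"gripper":{"type":"number"}},"required":["plan"]}

```bash
mkdir -p pics
python3 - <<'E'
from plant import bot
import cv2,numpy as np
for n in("top","scene"):
    cv2.imwrite(f"pics/{n}0.png",bot.capture(n)[:,:,::-1])
    m=bot.camera_model(n);print(n,m["camera_matrix"],-np.array(m["R"]).T@m["t"])
print(bot.grip_point_offset,bot.get_obs())
E
```

```text
top [[528.52063426   0.         289.30840368]
 [  0.         528.52063426 209.22898563]
 [  0.           0.           1.        ]] [ 413.76155899   13.88499109 2066.07159348]
scene [[384.05033881   0.         282.96729631]
 [  0.         384.05033881 209.19545858]
 [  0.           0.           1.        ]] [1185.80596952  512.8041493  1251.0363556 ]
18.8 {'time': 0.1, 'joint_positions': array([ 1.16601050e+00,  3.42656118e-01,  1.52490795e+00,  6.45832408e-06,
        1.27539827e+00, -1.46000552e-01]), 'dq': array([-0.00036425, -0.0012063 , -0.00225797,  0.00289071,  0.00017735,
        0.00011318]), 'tau': array([ 1.25559502e-03, -4.32011926e+01, -2.44689399e+01,  7.18355994e-02,
        5.26324112e-02, -4.84924237e-05]), 'tool_pos': array([134.18592118, 507.19344376, 226.11759182]), 'tcp_rot': array([-3.14023844e+00, -2.05375611e-04,  2.88280535e+00]), 'contact_force': array([-1.03850634,  0.63632397,  0.3116524 ]), 'moment': array([ 0.00940584,  0.04539751, -0.01356133]), 'finger_force': 0.0, 'grip_width': 91.9733323400132}
```

View pics/top0.png

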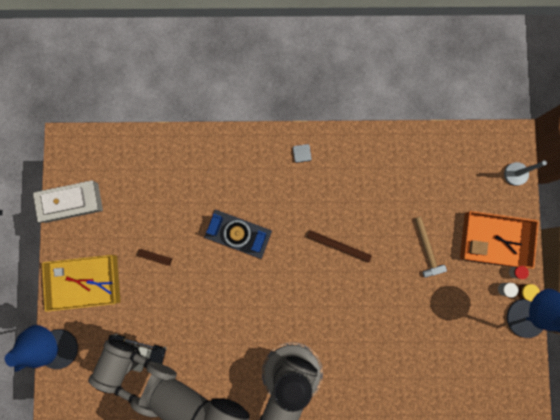

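View pics/scene0.png

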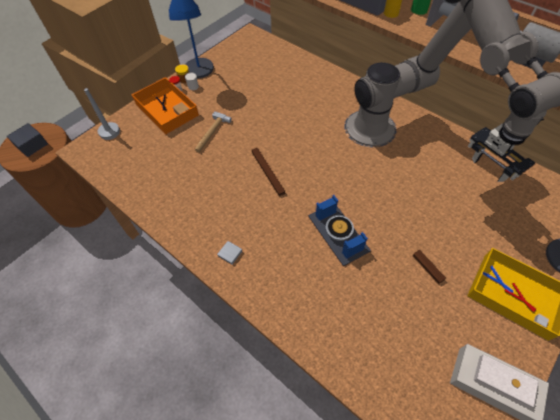

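The top view shows the long bar at px (307,234)–(370,259), the stand with its blue posts at (214,225) and (259,241), the offcut at (154,257), and the hammer at (430,245). The scene view shows the bar at about (268,172) and the posts at (327,208) and (355,245).

```bash
cat > h.py <<'E'
from plant import bot
import cv2,numpy as np
def plane(n,uv,z):
    m=bot.camera_model(n);K,R,t=(np.array(m[k]) for k in("camera_matrix","R","t"))
    c=-R.T@t; d=R.T@np.linalg.inv(K)@np.array([*uv,1.]); return (c+d*(z-c[2])/d[2])[:2]
def blobs(im,roi,kind,amin=15):
    x0,y0,x1,y1=roi; s=im[y0:y1,x0:x1].astype(int); r,g,b=s[...,0],s[...,1],s[...,2]
    k=(b>r+35)&(b>60) if kind=="blue" else (r<105)&(r>b+8)&(g<60)
    n,l,st,c=cv2.connectedComponentsWithStats(k.astype(np.uint8))
    out=[]
    for i in range(1,n):
        if st[i,4]>=amin:
            q=np.argwhere(l==i)[:,::-1]+[x0,y0]
            out.append((st[i,4],q.mean(0),cv2.minAreaRect(q.astype(np.float32))))
    return out
E
python3 - <<'E'
from h import *
R={"top":((295,222,385,270),(195,205,280,262)),"scene":((240,140,295,205),(305,190,380,265))}
for n in R:
    im=bot.capture(n)
    for k,z,roi in(("dark",22,R[n][0]),("blue",90,R[n][1])):
        for a,c,rr in blobs(im,roi,k):
            p=cv2.boxPoints(rr); e=sorted([(p[i]+p[(i+1)%4])/2 for i in range(4)],key=lambda q:-np.linalg.norm(q-c))[:2]
            w=[plane(n,q,z) for q in e]; d=w[0]-w[1]
            print(n,k,a,c.round(1),plane(n,c,z).round(1),"ends",np.round(w,1),"L",np.hypot(*d).round(),"ang",np.arctan2(d[1],d[0]).round(3))
    x0,y0,x1,y1=R[n][1]
    cv2.imwrite(f"pics/crop_{n}.png",cv2.resize(im[y0-10:y1+10,x0-10:x1+110 if n=="top" else x1+10,::-1],None,fx=4 if n=="top" else 6,fy=4 if n=="top" else 6,interpolation=cv2.INTER_CUBIC))
E
```

```text
top dark 541 [337.8 245.8] [ 482.1 -179.1] ends [[ 431.3 -300.5]
 [ 533.3  -57.3]] L 264.0 ang -1.968
top blue 205 [214.3 224.5] [563.1 288.6] ends [[526.  301.8]
 [599.8 274.5]] L 79.0 ang 2.789
top blue 192 [258.5 241. ] [499.8 123.4] ends [[536.6 108.7]
 [463.1 137.2]] L 79.0 ang -0.37
scene dark 370 [268.3 172.4] [ 493.4 -172.5] ends [[ 439.8 -304.2]
 [ 542.9  -53.7]] L 271.0 ang -1.961
scene blue 325 [326.1 207.8] [521.6 133.1] ends [[473.1 149.7]
 [564.5 115.6]] L 98.0 ang 2.784
scene blue 366 [353.8 245. ] [583.  294.8] ends [[532.4 311.7]
 [628.3 276.3]] L 102.0 ang 2.788
```

View pics/crop_top.png

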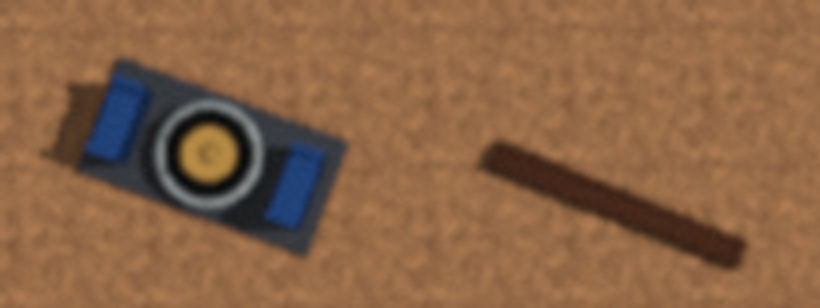

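Emit:
carry_out(plan=[{"tx": 31, "ty": -26, "rz": -0.143}, {"tx": 31, "ty": -26, "rz": -0.143}, {"tx": 31, "ty": -26, "rz": -0.143}, {"tx": 31, "ty": -26, "rz": -0.143}, {"tx": 31, "ty": -26, "rz": -0.143}, {"tx": 31, "ty": -26, "rz": -0.143}, {"tx": 31, "ty": -26, "rz": -0.143}, {"tx": 31, "ty": -26, "rz": -0.143}, {"tx": 31, "ty": -26, "rz": -0.143}, {"tx": 31, "ty": -26, "rz": -0.143}, {"tx": 5, "ty": -36, "rz": -0.143}, {"tx": 5, "ty": -36, "rz": -0.143}], gripper=0)

```text
invalid input at $.plan[0]: expected keys tx, ty, tz, rx, ry, rz
```

Emit:
carry_out(plan=[{"tx": 3, "ty": -36}, {"tx": 3, "ty": -36}, {"tx": 3, "ty": -36}, {"tx": 3, "ty": -36}, {"tx": 3, "ty": -36}, {"tx": 3, "ty": -36}, {"tx": 3, "ty": -36}, {"tx": 3, "ty": -36}, {"tx": 3, "ty": -36}, {"ty": -20}, {}])

```text
invalid input at $.plan[0]: expected keys tx, ty, tz, rx, ry, rz
```

All keys are needed in every row.

Emit:
carry_out(plan=[{"tx": 31, "ty": -26, "tz": 0, "rx": 0, "ry": 0, "rz": -0.143}, {"tx": 31, "ty": -26, "tz": 0, "rx": 0, "ry": 0, "rz": -0.143}, {"tx": 31, "ty": -26, "tz": 0, "rx": 0, "ry": 0, "rz": -0.143}, {"tx": 31, "ty": -26, "tz": 0, "rx": 0, "ry": 0, "rz": -0.143}, {"tx": 31, "ty": -26, "tz": 0, "rx": 0, "ry": 0, "rz": -0.143}, {"tx": 31, "ty": -26, "tz": 0, "rx": 0, "ry": 0, "rz": -0.143}, {"tx": 31, "ty": -26, "tz": 0, "rx": 0, "ry": 0, "rz": -0.143}, {"tx": 31, "ty": -26, "tz": 0, "rx": 0, "ry": 0, "rz": -0.143}, {"tx": 31, "ty": -26, "tz": 0, "rx": 0, "ry": 0, "rz": -0.143}, {"tx": 31, "ty": -26, "tz": 0, "rx": 0, "ry": 0, "rz": -0.143}, {"tx": 5, "ty": -36, "tz": 0, "rx": 0, "ry": 0, "rz": -0.143}, {"tx": 5, "ty": -36, "tz": 0, "rx": 0, "ry": 0, "rz": -0.143}], gripper=0)

```text
time: 1.4
tool_pos: [454.8, 174.0, 226.2]
tcp_rot: [-3.141, 0.001, 1.161]
contact_force: [0.9, -0.3, -0.0]
grip_width: 92.3
finger_force: 0.0
```

Emit:
carry_out(plan=[{"tx": 3, "ty": -35, "tz": -10, "rx": 0, "ry": 0, "rz": 0}, {"tx": 3, "ty": -35, "tz": -10, "rx": 0, "ry": 0, "rz": 0}, {"tx": 3, "ty": -35, "tz": -10, "rx": 0, "ry": 0, "rz": 0}, {"tx": 3, "ty": -35, "tz": -10, "rx": 0, "ry": 0, "rz": 0}, {"tx": 3, "ty": -35, "tz": -10, "rx": 0, "ry": 0, "rz": 0}, {"tx": 3, "ty": -35, "tz": -10, "rx": 0, "ry": 0, "rz": 0}, {"tx": 3, "ty": -35, "tz": -10, "rx": 0, "ry": 0, "rz": 0}, {"tx": 3, "ty": -35, "tz": -10, "rx": 0, "ry": 0, "rz": 0}, {"tx": 3, "ty": -35, "tz": -10, "rx": 0, "ry": 0, "rz": 0}, {"tx": 0, "ty": -35, "tz": -10, "rx": 0, "ry": 0, "rz": 0}, {"tx": 0, "ty": 0, "tz": 0, "rx": 0, "ry": 0, "rz": 0}])

```text
time: 2.5
tool_pos: [480.8, -177.9, 125.3]
tcp_rot: [-3.14, 0.001, 1.163]
contact_force: [0.6, 0.4, -0.1]
grip_width: 91.9
finger_force: 0.0
```

Run:
```python
from h import *
o=bot.get_obs();print(o["tool_pos"],o["tcp_rot"],o["time"])
im=bot.capture("scene");cv2.imwrite("pics/s2.png",cv2.resize(im[90:240,180:380,::-1],None,fx=4,fy=4,interpolation=cv2.INTER_CUBIC))
```

```text
[ 480.78078554 -177.87098987  125.31985525] [-3.14035303e+00  7.87758659e-04  1.16290545e+00] 2.5
```

View pics/s2.png

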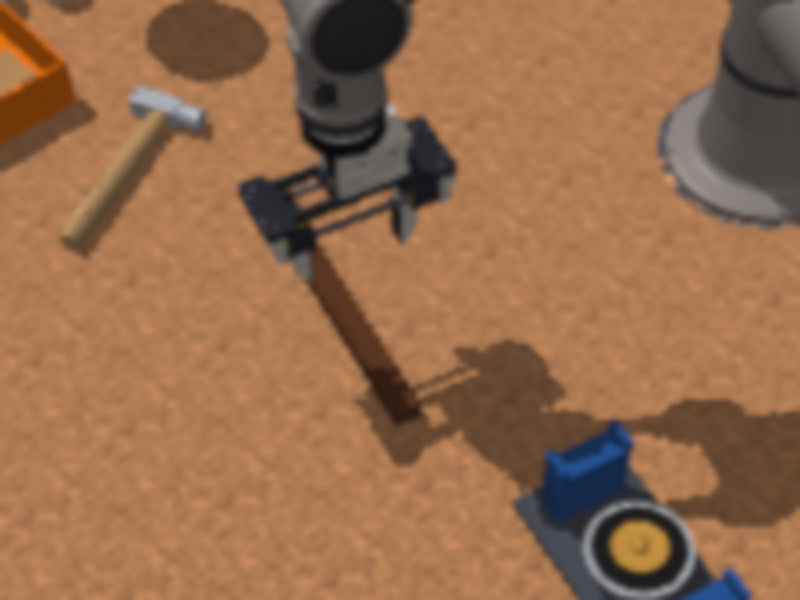

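The picture shows the open fingers straddling the bar at (310,250), so I can go down.

Emit:
carry_out(plan=[{"tx": 1, "ty": -1, "tz": -30, "rx": 0, "ry": 0, "rz": 0.008}, {"tx": 0, "ty": 0, "tz": -30, "rx": 0, "ry": 0, "rz": 0}, {"tx": 0, "ty": 0, "tz": -30, "rx": 0, "ry": 0, "rz": 0}, {"tx": 0, "ty": 0, "tz": -18, "rx": 0, "ry": 0, "rz": 0}, {"tx": 0, "ty": 0, "tz": -8, "rx": 0, "ry": 0, "rz": 0}, {"tx": 0, "ty": 0, "tz": -5, "rx": 0, "ry": 0, "rz": 0}, {"tx": 0, "ty": 0, "tz": 0, "rx": 0, "ry": 0, "rz": 0}])

```text
time: 3.25
tool_pos: [482.6, -175.1, 6.0]
tcp_rot: [3.141, -0.0, 1.175]
contact_force: [-0.0, 0.4, 0.1]
grip_width: 91.6
finger_force: 0.0
```

Emit:
carry_out(plan=[{"tx": 0, "ty": 0, "tz": 0, "rx": 0, "ry": 0, "rz": 0}, {"tx": 0, "ty": 0, "tz": 0, "rx": 0, "ry": 0, "rz": 0}, {"tx": 0, "ty": 0, "tz": 0, "rx": 0, "ry": 0, "rz": 0}, {"tx": 0, "ty": 0, "tz": 0, "rx": 0, "ry": 0, "rz": 0}, {"tx": 0, "ty": 0, "tz": 0, "rx": 0, "ry": 0, "rz": 0}, {"tx": 0, "ty": 0, "tz": 0, "rx": 0, "ry": 0, "rz": 0}, {"tx": 0, "ty": 0, "tz": 0, "rx": 0, "ry": 0, "rz": 0}, {"tx": 0, "ty": 0, "tz": 0, "rx": 0, "ry": 0, "rz": 0}], gripper=1)

```text
time: 4.05
tool_pos: [482.5, -175.5, 5.8]
tcp_rot: [3.141, 0.0, 1.175]
contact_force: [0.7, -0.2, 0.2]
grip_width: 32.5
finger_force: 0.3
```

Emit:
carry_out(plan=[{"tx": 0, "ty": 0, "tz": 0, "rx": 0, "ry": 0, "rz": 0}, {"tx": 0, "ty": 0, "tz": 0, "rx": 0, "ry": 0, "rz": 0}, {"tx": 0, "ty": 0, "tz": 0, "rx": 0, "ry": 0, "rz": 0}])

```text
time: 4.35
tool_pos: [482.4, -175.5, 5.8]
tcp_rot: [3.141, 0.0, 1.175]
contact_force: [0.7, -0.2, -0.4]
grip_width: 29.8
finger_force: 30.0
```

Emit:
carry_out(plan=[{"tx": 0, "ty": 0, "tz": 5, "rx": 0, "ry": 0, "rz": 0}, {"tx": 0, "ty": 0, "tz": 15, "rx": 0, "ry": 0, "rz": 0}, {"tx": 0, "ty": 0, "tz": 25, "rx": 0, "ry": 0, "rz": 0}, {"tx": 0, "ty": 0, "tz": 35, "rx": 0, "ry": 0, "rz": 0}, {"tx": 0, "ty": 0, "tz": 35, "rx": 0, "ry": 0, "rz": 0}, {"tx": 0, "ty": 0, "tz": 25, "rx": 0, "ry": 0, "rz": 0}, {"tx": 0, "ty": 0, "tz": 10, "rx": 0, "ry": 0, "rz": 0}, {"tx": 0, "ty": 0, "tz": 0, "rx": 0, "ry": 0, "rz": 0}])

```text
time: 5.15
tool_pos: [482.7, -175.6, 156.8]
tcp_rot: [3.139, 0.0, 1.175]
contact_force: [0.1, -0.3, -2.6]
grip_width: 29.6
finger_force: 30.0
```

Run:
```python
from h import *
o=bot.get_obs();print(o["tool_pos"],o["tcp_rot"],o["time"],o["grip_width"],o["finger_force"])
a=bot.capture("scene")[90:240,200:380,::-1];b=bot.capture("top")[180:300,290:400,::-1]
f=lambda i,h:cv2.resize(i,(int(i.shape[1]*h/i.shape[0]),h),interpolation=cv2.INTER_CUBIC)
h=350;cv2.imwrite("pics/s3.png",np.hstack([f(a,h),f(b,h)]))
```

```text
[ 482.72247724 -175.62122148  156.75675061] [3.13923812e+00 2.32389798e-04 1.17484754e+00] 5.15 29.561931606478836 29.998438954353333
```

View pics/s3.png

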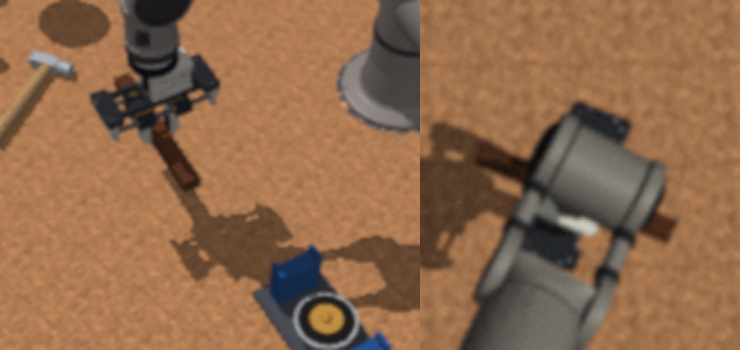

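The bar is held level. Next I check the stand's middle against the bowl ring, at top px (236.6,232.9) and scene px (339.4,226.1), and locate the held bar's ends.

Run:
```python
from h import *
print(plane("top",(236.6,232.9),60),plane("scene",(339.4,226.1),60))
e=[plane("top",(309.5,233.4),173),plane("top",(377.8,256.7),173)];print(e,(e[0]+e[1])/2)
```

```text
[532.59165722 207.95599487] [537.12508026 206.39680031]
[array([522.06955359, -64.20673842]), array([ 436.95876463, -307.02164834])] [ 479.51415911 -185.61419338]
```

Emit:
carry_out(plan=[{"tx": 2, "ty": 14, "tz": 0, "rx": 0, "ry": 0, "rz": 0.003}, {"tx": 4, "ty": 28, "tz": 0, "rx": 0, "ry": 0, "rz": 0.003}, {"tx": 5, "ty": 38, "tz": 0, "rx": 0, "ry": 0, "rz": 0.003}, {"tx": 5, "ty": 38, "tz": 0, "rx": 0, "ry": 0, "rz": 0.003}, {"tx": 5, "ty": 38, "tz": 0, "rx": 0, "ry": 0, "rz": 0.003}, {"tx": 5, "ty": 38, "tz": 0, "rx": 0, "ry": 0, "rz": 0.003}, {"tx": 5, "ty": 38, "tz": 0, "rx": 0, "ry": 0, "rz": 0.003}, {"tx": 5, "ty": 38, "tz": 0, "rx": 0, "ry": 0, "rz": 0.003}, {"tx": 5, "ty": 38, "tz": 0, "rx": 0, "ry": 0, "rz": 0.003}, {"tx": 5, "ty": 38, "tz": 0, "rx": 0, "ry": 0, "rz": 0.004}, {"tx": 4, "ty": 28, "tz": 0, "rx": 0, "ry": 0, "rz": 0.004}, {"tx": 2, "ty": 14, "tz": 0, "rx": 0, "ry": 0, "rz": 0}])

```text
time: 6.45
tool_pos: [533.1, 215.5, 154.1]
tcp_rot: [-3.139, 0.001, 1.213]
contact_force: [-0.2, -0.7, -1.2]
grip_width: 30.0
finger_force: 30.0
```

Emit:
carry_out(plan=[{"tx": 0, "ty": 0, "tz": -10, "rx": 0, "ry": 0, "rz": 0}, {"tx": 0, "ty": 0, "tz": -15, "rx": 0, "ry": 0, "rz": 0}, {"tx": 0, "ty": 0, "tz": -10, "rx": 0, "ry": 0, "rz": 0}, {"tx": 0, "ty": 0, "tz": 0, "rx": 0, "ry": 0, "rz": 0}])

```text
time: 6.85
tool_pos: [533.0, 211.0, 118.5]
tcp_rot: [-3.138, 0.003, 1.208]
contact_force: [-0.3, -0.5, -1.6]
grip_width: 29.6
finger_force: 30.0
```

Run:
```python
from h import *
o=bot.get_obs();print(o["tool_pos"],o["tcp_rot"],o["time"],o["grip_width"],o["contact_force"])
a=bot.capture("scene")[170:290,280:400,::-1];b=bot.capture("top")[180:290,180:300,::-1]
f=lambda i,h:cv2.resize(i,(int(i.shape[1]*h/i.shape[0]),h),interpolation=cv2.INTER_CUBIC)
h=380;cv2.imwrite("pics/s4.png",np.hstack([f(a,h),f(b,h)]))
```

```text
[532.97338123 211.03931051 118.47147088] [-3.13795529e+00  2.89693955e-03  1.20840204e+00] 6.85 29.586856886253162 [-0.33681215 -0.5195409  -1.6394018 ]
```

View pics/s4.png

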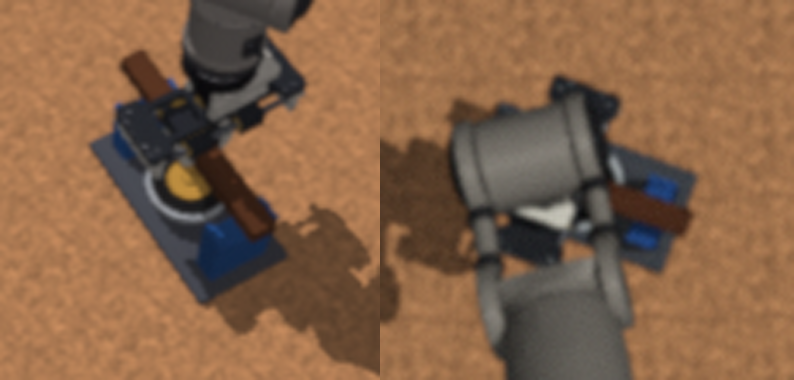

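The bar hovers over both saddles, inside the lips on the near post (top crop: lips at (661,187) and (641,238), bar about (651,207)). One numeric check of the sideways centring follows.

Run:
```python
from h import *
im=bot.capture("top")
u=np.array([np.cos(1.21),np.sin(1.21)]);n=np.array([u[1],-u[0]]);c=np.array([533.5,208])
roi=(249,225,273,256)
for k,z in(("dark",134.7),("blue",97)):
    for a,p,rr in blobs(im,roi,k,4):
        q=[plane("top",s,z)-c for s in cv2.boxPoints(rr)]
        w=plane("top",p,z)-c
        print(k,a,"cent along,across",(w@u).round(1),(w@n).round(1),[( round(float(s@u)),round(float(s@n))) for s in q])
```

```text
dark 175 cent along,across -93.4 -0.8 [(-54, -18), (-52, 15), (-132, 18), (-133, -16)]
blue 53 cent along,across -91.4 27.0 [(-76, 15), (-75, 37), (-107, 38), (-108, 16)]
blue 52 cent along,across -91.4 -30.1 [(-74, -39), (-77, -18), (-110, -21), (-107, -43)]
```

It is centred to within about 2 mm both ways. Lowering gently.

Emit:
carry_out(plan=[{"tx": 0, "ty": 1, "tz": -8, "rx": 0, "ry": 0, "rz": 0}, {"tx": 0, "ty": 0, "tz": -8, "rx": 0, "ry": 0, "rz": 0}, {"tx": 0, "ty": 0, "tz": -5, "rx": 0, "ry": 0, "rz": 0}, {"tx": 0, "ty": 0, "tz": -3, "rx": 0, "ry": 0, "rz": 0}, {"tx": 0, "ty": 0, "tz": -1, "rx": 0, "ry": 0, "rz": 0}, {"tx": 0, "ty": 0, "tz": 0, "rx": 0, "ry": 0, "rz": 0}, {"tx": 0, "ty": 0, "tz": 0, "rx": 0, "ry": 0, "rz": 0}])

```text
time: 7.7
tool_pos: [534.5, 213.6, 96.0]
tcp_rot: [3.141, -0.0, 1.21]
contact_force: [-0.2, -0.1, -1.2]
grip_width: 29.8
finger_force: 30.0
```

Emit:
carry_out(plan=[{"tx": 0, "ty": 0, "tz": -2, "rx": 0, "ry": 0, "rz": 0}, {"tx": 0, "ty": 0, "tz": -1, "rx": 0, "ry": 0, "rz": 0}, {"tx": 0, "ty": 0, "tz": -1, "rx": 0, "ry": 0, "rz": 0}, {"tx": 0, "ty": 0, "tz": 0, "rx": 0, "ry": 0, "rz": 0}, {"tx": 0, "ty": 0, "tz": 0, "rx": 0, "ry": 0, "rz": 0}])

```text
time: 8.2
tool_pos: [534.3, 213.5, 91.7]
tcp_rot: [3.142, 0.0, 1.21]
contact_force: [0.0, -0.1, -0.4]
grip_width: 29.9
finger_force: 30.0
```

Emit:
carry_out(plan=[{"tx": 0, "ty": 0, "tz": -0.5, "rx": 0, "ry": 0, "rz": 0}, {"tx": 0, "ty": 0, "tz": -0.5, "rx": 0, "ry": 0, "rz": 0}, {"tx": 0, "ty": 0, "tz": 0, "rx": 0, "ry": 0, "rz": 0}])

```text
time: 8.5
tool_pos: [534.4, 213.5, 90.8]
tcp_rot: [3.141, -0.0, 1.21]
contact_force: [0.7, -0.3, -0.4]
grip_width: 29.8
finger_force: 30.0
```

Emit:
carry_out(plan=[{"tx": 0, "ty": 0, "tz": -0.5, "rx": 0, "ry": 0, "rz": 0}, {"tx": 0, "ty": 0, "tz": -0.3, "rx": 0, "ry": 0, "rz": 0}, {"tx": 0, "ty": 0, "tz": 0, "rx": 0, "ry": 0, "rz": 0}])

```text
time: 8.8
tool_pos: [534.4, 213.6, 90.8]
tcp_rot: [3.141, -0.0, 1.21]
contact_force: [-2.0, -0.1, 4.9]
grip_width: 29.4
finger_force: 30.0
```

Contact (+4.9 N, height as predicted). Release, then retreat straight up.

Emit:
carry_out(plan=[{"tx": 0, "ty": 0, "tz": 0, "rx": 0, "ry": 0, "rz": 0}, {"tx": 0, "ty": 0, "tz": 0, "rx": 0, "ry": 0, "rz": 0}, {"tx": 0, "ty": 0, "tz": 0, "rx": 0, "ry": 0, "rz": 0}, {"tx": 0, "ty": 0, "tz": 0, "rx": 0, "ry": 0, "rz": 0}, {"tx": 0, "ty": 0, "tz": 0, "rx": 0, "ry": 0, "rz": 0}, {"tx": 0, "ty": 0, "tz": 0, "rx": 0, "ry": 0, "rz": 0}, {"tx": 0, "ty": 0, "tz": 0, "rx": 0, "ry": 0, "rz": 0}, {"tx": 0, "ty": 0, "tz": 0, "rx": 0, "ry": 0, "rz": 0}, {"tx": 0, "ty": 0, "tz": 0, "rx": 0, "ry": 0, "rz": 0}, {"tx": 0, "ty": 0, "tz": 0, "rx": 0, "ry": 0, "rz": 0}], gripper=0)

```text
time: 9.8
tool_pos: [534.4, 213.5, 89.9]
tcp_rot: [3.141, 0.0, 1.21]
contact_force: [-0.0, -0.1, 0.4]
grip_width: 91.8
finger_force: 0.0
```

Emit:
carry_out(plan=[{"tx": 0, "ty": 0, "tz": 10, "rx": 0, "ry": 0, "rz": 0}, {"tx": 0, "ty": 0, "tz": 20, "rx": 0, "ry": 0, "rz": 0}, {"tx": 0, "ty": 0, "tz": 30, "rx": 0, "ry": 0, "rz": 0}, {"tx": 0, "ty": 0, "tz": 30, "rx": 0, "ry": 0, "rz": 0}, {"tx": 0, "ty": 0, "tz": 20, "rx": 0, "ry": 0, "rz": 0}, {"tx": 0, "ty": -40, "tz": 0, "rx": 0, "ry": 0, "rz": 0}, {"tx": 0, "ty": -40, "tz": 0, "rx": 0, "ry": 0, "rz": 0}, {"tx": 0, "ty": -40, "tz": 0, "rx": 0, "ry": 0, "rz": 0}, {"tx": 0, "ty": -40, "tz": 0, "rx": 0, "ry": 0, "rz": 0}, {"tx": 0, "ty": -40, "tz": 0, "rx": 0, "ry": 0, "rz": 0}, {"tx": 0, "ty": -40, "tz": 0, "rx": 0, "ry": 0, "rz": 0}, {"tx": 0, "ty": 0, "tz": 0, "rx": 0, "ry": 0, "rz": 0}])

```text
time: 11.0
tool_pos: [534.5, -30.8, 200.8]
tcp_rot: [3.14, 0.001, 1.205]
contact_force: [-0.2, -0.4, 0.0]
grip_width: 91.8
finger_force: 0.0
```

Run:
```python
from h import *
im=bot.capture("top");a=bot.capture("scene")[170:290,280:400,::-1];b=im[180:290,180:300,::-1]
u=np.array([np.cos(1.21),np.sin(1.21)]);n=np.array([u[1],-u[0]]);c=np.array([533.5,208])
for A,p,rr in blobs(im,(192,205,280,262),"dark",60):
    q=[plane("top",s,107)-c for s in cv2.boxPoints(rr)]
    print(A,[(round(float(s@u)),round(float(s@n))) for s in q])
f=lambda i,h:cv2.resize(i,(int(i.shape[1]*h/i.shape[0]),h),interpolation=cv2.INTER_CUBIC)
h=380;cv2.imwrite("pics/s5.png",np.hstack([f(a,h),f(b,h)]))
o=bot.get_obs();print(o["time"],o["tool_pos"],o["grip_width"])
```

```text
819 [(154, -97), (165, 16), (-129, 39), (-138, -74)]
64 [(-22, -72), (-21, -58), (-111, -55), (-112, -69)]
11.1 [534.38243453 -27.02835385 200.55813643] 91.63207009745567
```

View pics/s5.png

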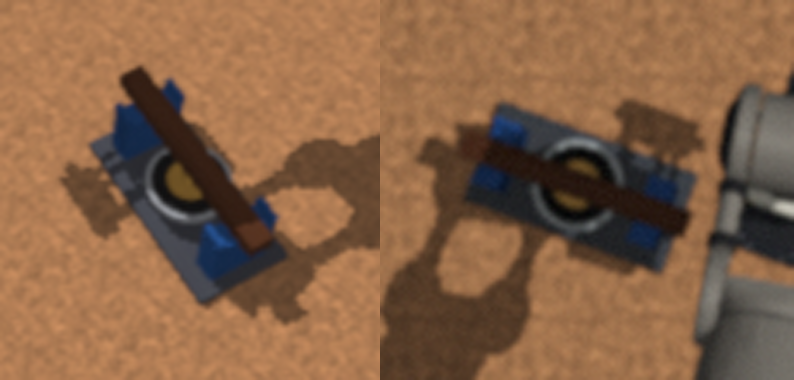

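The bar lies in both saddles between the lips, with its ends at top crop (460,143) and (689,222). I'll check the overhang with these pixels.

Run:
```python
from h import *
u=np.array([np.cos(1.21),np.sin(1.21)]);c=np.array([533.5,208])
k=380/110
for p in((459,143),(689,222)):
    q=((p[0]-380)/k+180-.4,p[1]/k+180-.4); w=plane("top",q,107)-c; print(w@u,w@[u[1],-u[0]])
```

```text
129.1233708738954 -4.285486212477629
-132.67801068000688 1.7147975851644048
```

Overhang is even to about 2 mm, and the bar is within the lips. Handing in.

```bash
python3 -c "
from plant import bot
print(bot.close_job())"
```

```text
the job is handed in; nothing more can be done
None
```

The long bar lies in both saddles across the pitch bowl, its overhangs even to about 2 mm; it was set down gently and released, the offcut and hammer were not touched, and the job was handed in at about 11 s.

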